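# Drift a crept anchor nut into line and bolt down a stand's foot plate

### The arm

A 6-joint arm with a two-finger parallel gripper is mounted at the origin on the work surface. World frame = base frame: x ahead of the robot, y to its left, z up, the work surface at z = 0. Lengths are in m, angles in degrees, forces in N, time in s.
With the tool pointing down it reaches from about 0.375 to 0.925 m from the base axis. Payload 5.7 kg.
Tool frame: the origin (TCP) lies where the fingers leave the gripper's body, on its centre line; the fingertips stand 73 mm ahead of it and the grasp point (between the pads) lies 54 mm ahead of it; x points along the fingers, y is the direction in which the jaws open and shut, and the axes are right-handed (so a half turn about x gives the same grasp; the last joint's range is limited). The gripper opens to 85 mm and grips with 20 to 120 N. Pads are 22 mm wide; open, the fingers measure 114 mm over their backs; the gripper's body (76 mm by 85 mm) begins 54 mm behind the grasp point. The pads swing forward as they close: fully open they stand 13 mm farther back than shut.
Start: joints at [58.952, 20.558, 86.54, -0, 72.909, -6.595], TCP at [0.248, 0.546, 0.304] pointing down, gripper open.
Joint ranges: [-170.27, 170.27], [-57.76, 135], [12.27, 136.19], [-55.21, 235.2], [11.17, 155.16], [-170.74, 170.74]. Speed limits (degrees/s): [136.94, 136.94, 180, 180, 180, 180].

### API

Orientations are given as [roll, pitch, yaw] about the fixed x, y, z axes, in that order (R = Rz(yaw) Ry(pitch) Rx(roll)).
In Python, from rig import * gives the robot as it stands.
- The arm moves only by the shell command python3 -m pendant 'ROWS'. ROWS is text: rows parted by semicolons, each of 7 numbers parted by spaces: the turn, a rotation vector about the tool's x, y, z in rad, then the shift along the tool's x, y, z in m, then the finger opening in m, from 0 to 0.0854. A call has 1 to 20 rows; each row is the pose to reach, as a shift and turn from the pose measured when the call began, along the tool's axes at that moment; what a row does not reach only later rows make up. A row lasts 1/10 s, in which the tool goes at most 50 mm and 8.59 degrees, less where a joint would pass 70% of its speed; a pose out of reach is approached as far as the arm can. A call with a gripper value outside its range is refused whole. The fingers move at their own pace and stop on an object; the grip force is fixed at half the most. Time passes only in rows, so rows that repeat a pose let the fingers close. It gives the time, the measured TCP pose, the force and the opening at its end, in the units of the state.
- sense(): the state, without advancing time (a new reading comes with each control period).
- grab_frame(name): name is "scene" or "side" or "wrist"; returns the picture (480x640x3 uint8, blue, green, red); there is no depth.
- camera_params(name): a dict with "fov_y" (degrees; the focal length in pixels is half the picture's height over the tangent of half this angle, whatever the lens; pixels are square), "cx", "cy" (the principal point, pixels), "cam_to_world" (4x4, takes a point from camera to world coordinates); the wrist camera has in their place "mount" (4x4, takes a point from camera to tool coordinates, whose origin is the TCP and whose axes are the tool frame's). Camera axes: x right, y down, z forward; pixel columns grow to the right and rows downward; lengths in m; the calibration is good to about 2 mm. The wrist camera is an equidistant fisheye: a pixel r from the principal point sees the ray r / f radians off the axis. A picture is of the moment at which its call begins: read the wrist's pose just before it. camera_params takes no time and is no camera call.
- close_job(): hands the job in, once; it reports no verdict.
Trained networks look in the newest picture that a camera, given by its name, has taken for a name from the list of things; names that differ only in an ending like _2 or _b are one class to them, and where a whole thing is asked for, a point or a joint stands for the part that bears it (a point fixed in the world has none). Each returns a list of dicts, best first, with "conf" (0 to 1); they miss things now and then, are a little off and sometimes report something else, mostly with a low value. They report only what shows in the picture. A call takes as long as a camera call. They do not tell look-alikes from the thing itself.
- find_in(target, camera): "point" ([x, y, z] in m, in world coordinates, good to about 4 mm: the middle of the surface that is visible of it).
The state is a dict: "time": time; "joint_pos": joint angles; "dq": joint speeds; "joint_efforts": joint torques, N m; "tool_pos": TCP position; "ee_rot": TCP orientation; "ft_force": force on the tool from outside, world axes, zero at the start; "ft_torque": the same for the moment, N m; "opening": finger opening in m.
Only numpy, scipy, OpenCV 4.12 (cv2) and the standard library are available. Lean on these libraries where they do the work, as an engineer would, in place of code of your own. Each camera call takes 0.05 s, during which the arm holds its last target. There are 200 camera calls.

### The job

The captive nut block under the rod stand's foot plate has crept sideways, so its hole no longer lies under the plate's bolt hole. Take the tapered drift from the rack, feel its tip into the nut block's hole and work it down until its collar sits on the plate, so that the two holes line up; then swap it for the bolt, pushed fully home with its flange flat on the plate, and finish with the drift standing fully home in the rack. Work gently, never pressing the drift or the bolt on the stand harder than about 30 N, and leave the bottle, the jar and the spanner alone.

Things in the scene. Friction and masses are not known exactly. Their poses are not given: they have to be found in the camera images.
- foot: Rod stand's anchor, fixed to the bench: hollow grey housing 45 mm high, on it an aluminium foot plate 215 x 96 x 6 mm, top 51 mm above the bench. Origin on the bench on the axis of the plate's single bolt hole; z up; x runs along the plate to the short upright rod, 125 mm from the hole, which with its clamp reaches 125 mm above the bench. The plate ends 50 mm from the hole at -x, 166 mm at +x.
- foot_hole (a point): Centre of the plate's bolt hole (20 mm diameter, straight through) at the plate's top face, 51 mm above the bench. Axes as foot.
- nut_level (a point): Point on the axis of the plate's hole at the height of the nut block's top, 44.5 mm above the bench (NOT the nut block's hole). The steel block is 20 mm thick with a 20 mm through hole and empty space below to the bench. At the start that hole's centre lies 9.5 to 10.5 mm from this axis in any direction, not measured; part of the block shows in the plate's hole.
- nut_guide (a point): The nut block's underside height on the plate hole's axis, 24.5 mm above the bench. The block slides stiffly, against about 5 N, only along the line of its starting offset, thus straight back to the middle (and up to 13 mm past it); it cannot rise, sink or turn, and stays where it is left.
- rack: White plastic block fixed to the bench, 60 x 170 x 60 mm (x, y, z), with two upright 22 mm holes through it, 90 mm apart along y. Origin at the centre of its underside, z up.
- rack_hole0 (a point): Mouth of the rack's hole on the -y side, on its top face, 60 mm above the bench. Axes as rack.
- rack_hole1 (a point): Mouth of the rack's hole on the +y side, on its top face. Axes as rack.
- drift: Steel drift, 165 to 275 g, standing in either hole of the rack. Origin on its axis at the collar's underside; z up. Above: round collar 30 mm across, 6 mm thick, then a 22 mm square handle up to 62 mm, flats square to its x and y (nearly along the rack's). Below: 12 mm of plain shank, 18.5 mm diameter, then a taper to a 5 mm tip (3 mm at its very end) 50 mm below the origin.
- bolt: Steel bolt without thread, 98 to 162 g, standing in the rack's other hole; it shows a shorter head than the drift. Origin on its axis at the underside of its flange; z up. Above: round flange 30 mm across and 4 mm thick, then a hexagonal head 24 mm across flats up to 36 mm, one pair of flats facing along its x axis (nearly along the rack's x). Below: shank 17 mm in diameter and 38 mm long, its end chamfered.
- reagent: Amber glass bottle, 60 mm diameter, 150 mm high, a bystander. Origin at the centre of its underside.
- jar: White plastic jar, 54 mm diameter, 85 mm high, a bystander. Origin at the centre of its underside.
- spanner: Steel spanner 150 mm long lying on the bench, a bystander. Origin at the centre of its underside, its length along x.
There are look-alikes about, which are no part of the job. Leave any black or yellow look-alike of the bolt alone.

How it is judged:
By the outcome, as a careful person would: the job done as asked, in the order asked, and still so for the second after the job is handed in, with the robot touching nothing.
It also fails if it takes over 72 s, if anything falls off the work surface, if the arm or the gripper's body presses on something with over 40 N, if the wrist force passes 120 N, or if a joint passes its speed limit or range.

## Working session

There is one attempt and no reset: what is moved stays moved. The work goes in short steps, Python scripts to look and compute and a shell command to move; the robot and the scene stay as the last step left them, time stands still between calls to the robot, and variables do not carry over. Pictures are saved under pics/ and viewed, about 8 in all and at most 12, crops included, and the job is handed in when it is done.

```bash
ls; mkdir -p pics; cat > h.py <<'E'
from rig import *
import numpy as np, cv2
from scipy.spatial.transform import Rotation as R
E
python3 - <<'E'
from h import *
s=sense();print(s)
a=grab_frame("scene");b=grab_frame("side");w=grab_frame("wrist")
cv2.imwrite("pics/scene.png",a);cv2.imwrite("pics/side.png",b);cv2.imwrite("pics/wrist.png",w)
for c in("scene","side","wrist"):
  for t in("foot","rack","drift","bolt"):
    for r in find_in(t,c)[:3]:print(c,t,np.round(r["point"],4),round(r["conf"],2))
print(camera_params("wrist"))
E
```

```text
pics
{'time': 0.0, 'joint_pos': array([ 5.89526199e+01,  2.05990945e+01,  8.66002853e+01, -8.12980328e-05,
        7.29092283e+01, -6.59486068e+00]), 'dq': array([ 0.03590681,  0.03743365, -0.03197501, -0.00419989,  0.05351182,
        0.01598638]), 'joint_efforts': array([-2.21113050e-04, -5.27607143e+01, -2.78615981e+01, -2.37904987e-04,
        1.32372254e-02,  4.11844314e-05]), 'tool_pos': array([0.24808018, 0.54569437, 0.3030328 ]), 'ee_rot': array([ -96.55389011,   89.89139186, -121.00638561]), 'ft_force': array([-0.97968422,  0.21906618, -0.13848511]), 'ft_torque': array([ 0.02095355,  0.00525786, -0.01298049]), 'opening': 0.08556944052740371}
scene foot [0.6305 0.1015 0.0541] 0.69
scene rack [ 0.5386 -0.1497  0.0573] 0.97
scene rack [ 0.537  -0.1017  0.0954] 0.7
scene drift [ 0.5338 -0.103   0.0998] 0.73
scene bolt [ 0.432  -0.1852  0.0559] 0.84
scene bolt [ 0.5365 -0.2729  0.0621] 0.82
scene bolt [ 0.5176 -0.1884  0.0844] 0.66
side foot [0.5923 0.0962 0.0516] 0.95
side foot [ 0.5104 -0.1916  0.0851] 0.27
side rack [ 0.496  -0.1633  0.0629] 0.7
side drift [ 0.5148 -0.1065  0.1019] 0.59
side bolt [ 0.5234 -0.2795  0.0612] 0.95
side bolt [ 0.507  -0.1946  0.0895] 0.85
side bolt [ 0.4202 -0.1899  0.0595] 0.64
wrist foot [0.5073 0.1164 0.017 ] 0.59
wrist drift [0.5134 0.1123 0.0239] 0.37
wrist bolt [ 0.4154 -0.175   0.0508] 0.58
{'fov_y': 65.70646984690485, 'cx': 326.49706399118855, 'cy': 248.66155736775636, 'mount': array([[ 4.16590151e-04, -3.13875019e-01,  9.49464217e-01,
        -7.03238023e-02],
       [ 9.99999806e-01,  5.70572015e-04, -2.50142937e-04,
         9.07165143e-04],
       [-4.63224092e-04,  9.49464137e-01,  3.13875196e-01,
        -7.99996160e-02],
       [ 0.00000000e+00,  0.00000000e+00,  0.00000000e+00,
         1.00000000e+00]])}
```

View pics/scene.png

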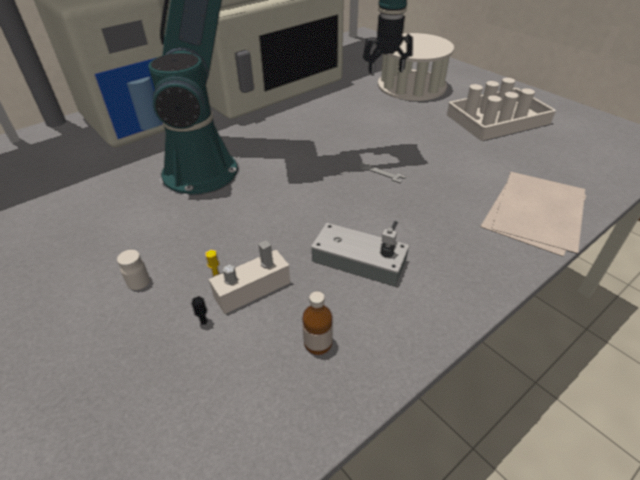

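View pics/side.png

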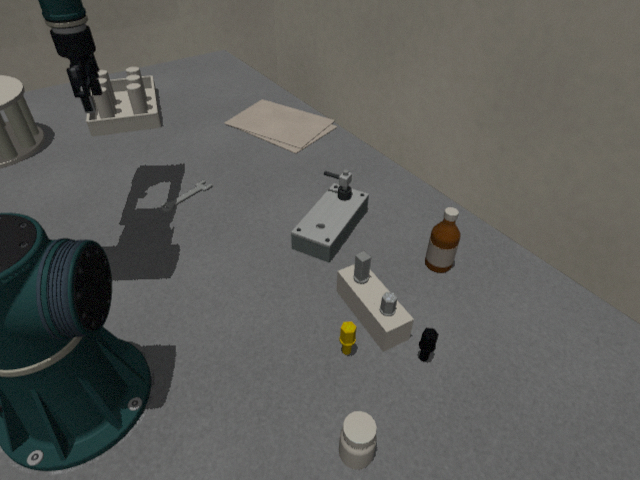

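Scene: drift at (265,253) and bolt at (230,273) in the rack, hole at (337,240), rod at (388,245). Side: hole (320,226), drift top (362,256), bolt top (389,298). The yellow and black look-alikes stand beside the rack.

```bash
cat >> h.py <<'E'
def ray(c,u,v,s=None):
    p=camera_params(c)
    f=240/np.tan(np.radians(p["fov_y"]/2)); x,y=u-p["cx"],v-p["cy"]
    if c=="wrist":
        r=np.hypot(x,y);t=r/f; d=np.array([x/r*np.sin(t),y/r*np.sin(t),np.cos(t)]) if r>0 else np.array([0,0,1.])
        T=np.eye(4);T[:3,:3]=rot(s);T[:3,3]=s["tool_pos"];M=T@p["mount"]
    else: d=np.array([x/f,y/f,1]);M=np.array(p["cam_to_world"])
    return M[:3,3],M[:3,:3]@d
def rot(s): return R.from_euler("xyz",s["ee_rot"],degrees=True).as_matrix()
def onz(c,u,v,z,s=None):
    o,d=ray(c,u,v,s);return o+d*(z-o[2])/d[2]
def proj(c,P,s):  # world -> wrist pixel
    p=camera_params(c);T=np.eye(4);T[:3,:3]=rot(s);T[:3,3]=s["tool_pos"]
    q=np.linalg.inv(T@p["mount"])@np.append(P,1);f=240/np.tan(np.radians(p["fov_y"]/2))
    t=np.arctan2(np.hypot(q[0],q[1]),q[2]);k=f*t/np.hypot(q[0],q[1]);return q[:2]*k+[p["cx"],p["cy"]]
def goal(pos,yaw,s=None):
    """tool down, jaw direction (tool y) at world angle yaw deg; TCP at pos -> row"""
    s=s or sense();C=rot(s);best=None
    for y in(yaw,yaw+180):
        a=np.radians(y);Y=np.array([np.cos(a),np.sin(a),0]);X=np.array([0,0,-1.])
        G=np.column_stack([X,Y,np.cross(X,Y)]);rv=R.from_matrix(C.T@G).as_rotvec()
        d=C.T@(np.array(pos)-s["tool_pos"])
        print("row",np.round(rv,4),np.round(d,4),"deg",round(np.degrees(np.linalg.norm(rv)),1))
E
python3 - <<'E'
from h import *
for n,sc,sd,z in(("hole",(337,240),(320,226),.051),("rodbase",(388,254),(345,196),.051),("drifttop",(265,243),(362,255),.122),("bolttop",(229,267),(388,297),.096)):
  print(n,onz("scene",*sc,z),onz("side",*sd,z))
s=sense();print(rot(s))
print(proj("wrist",[.5,.1,.05],s))
E
```

```text
hole [0.55850441 0.08350923 0.051     ] [0.55464326 0.08528252 0.051     ]
rodbase [0.67261615 0.14310102 0.051     ] [0.67052193 0.14333915 0.051     ]
drifttop [ 0.52157315 -0.09528538  0.122     ] [ 0.52158247 -0.09612906  0.122     ]
bolttop [ 0.5096654  -0.18393966  0.096     ] [ 0.510029   -0.18645468  0.096     ]
[[-3.86841550e-05  4.14006551e-01  9.10273901e-01]
 [-2.16363474e-05  9.10273901e-01 -4.14006552e-01]
 [-9.99999999e-01 -3.57104960e-05 -2.62555871e-05]]
[137.38656841 477.67634806]
```

View pics/wrist.png

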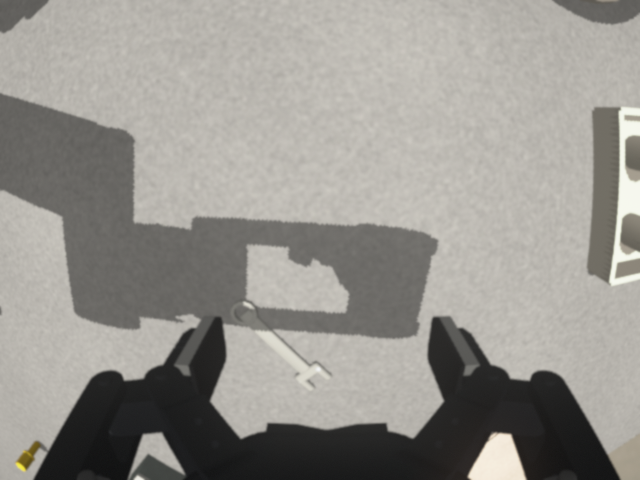

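```bash
python3 - <<'E'
from h import *
goal([.556,.084,.24],10)
E
```

```text
row [ 0.9694 -0.      0.    ] [ 0.0639 -0.2933  0.4714] deg 55.5
row [-2.1722e+00 -1.0000e-04 -0.0000e+00] [ 0.0639 -0.2933  0.4714] deg 124.5
```

```bash
G="0"; python3 -m pendant '0.97 0 0 0.064 -0.293 0.471 0.06;0.97 0 0 0.064 -0.293 0.471 0.06;0.97 0 0 0.064 -0.293 0.471 0.06;0.97 0 0 0.064 -0.293 0.471 0.06;0.97 0 0 0.064 -0.293 0.471 0.06;0.97 0 0 0.064 -0.293 0.471 0.06;0.97 0 0 0.064 -0.293 0.471 0.06;0.97 0 0 0.064 -0.293 0.471 0.06;0.97 0 0 0.064 -0.293 0.471 0.06;0.97 0 0 0.064 -0.293 0.471 0.06;0.97 0 0 0.064 -0.293 0.471 0.06;0.97 0 0 0.064 -0.293 0.471 0.06;0.97 0 0 0.064 -0.293 0.471 0.06;0.97 0 0 0.064 -0.293 0.471 0.06;0.97 0 0 0.064 -0.293 0.471 0.06' && python3 - <<'E'
from h import *
s=sense();print(s)
w=grab_frame("wrist");cv2.imwrite("pics/w2full.png",w)
u=proj("wrist",np.array([.556,.084,.051]),s);print(u)
x0,y0=int(u[0])-60,int(u[1])-45
print(x0,y0);cv2.imwrite("pics/w2.png",cv2.resize(w[y0:y0+90,x0:x0+120],None,fx=6,fy=6,interpolation=cv2.INTER_CUBIC))
np.save("s2.npy",np.r_[s["tool_pos"],s["ee_rot"]])
E
```

```text
time: 2.25
tool_pos: [0.5548, 0.0859, 0.24]
ee_rot: [-128.7, 90.0, 151.4]
ft_force: [0.3, 0.4, 0.1]
opening: 0.06
{'time': 2.25, 'joint_pos': array([ 1.73543030e+00,  2.12263374e+01,  9.56355847e+01,  2.38908402e-02,
        6.31744500e+01, -8.33209541e+00]), 'dq': array([ 0.34724392, -0.11666634, -0.02568246, -0.13701698, -0.11730226,
       -0.20709557]), 'joint_efforts': array([-7.05087930e-01, -4.98517978e+01, -2.47221565e+01, -3.66779510e-02,
       -1.75244745e-02,  6.75032861e-03]), 'tool_pos': array([0.55483165, 0.08585376, 0.24002945]), 'ee_rot': array([-128.69979046,   89.95784179,  151.35694713]), 'ft_force': array([0.33184819, 0.42960107, 0.0950559 ]), 'ft_torque': array([-0.03667561,  0.02519856,  0.01807161]), 'opening': 0.05999825735708446}
[326.39589769 245.16408238]
266 200
```

View pics/w2.png

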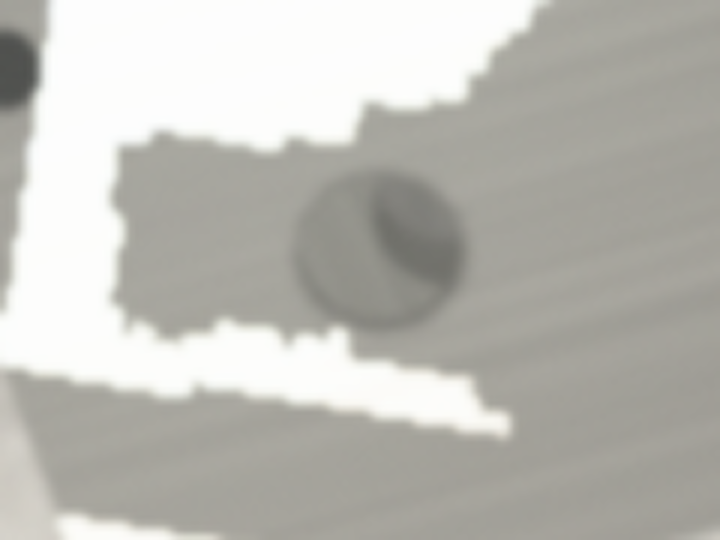

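Crop: plate hole centre at about px (329.5, 241.5). The nut's hole is the dark crescent to the upper right, so its centre is at about crop (456,203), px (342, 233.8).

```bash
python3 - <<'E'
from h import *
s=sense()
h=onz("wrist",266+381/6,200+249/6,.051,s);print("hole",h)
c=onz("wrist",266+456/6,200+203/6,.0445,s);d=c-h;print("nut",c,d[:2],np.linalg.norm(d[:2]),np.degrees(np.arctan2(d[1],d[0])))
# several edge points
P=np.array([onz("wrist",266+u/6,200+v/6,.0445,s)[:2] for u,v in((373,200),(380,228),(398,257),(420,275),(445,285))])
from scipy.optimize import least_squares
r=least_squares(lambda q:np.hypot(*(P-q).T)-.010,d[:2]+h[:2]);print("fit",r.x-h[:2],np.linalg.norm(r.x-h[:2]),r.fun)
goal([.5215,-.0957,.26],-7.4)
E
```

```text
hole [0.55789058 0.08719996 0.051     ]
nut [0.56639635 0.09274993 0.0445    ] [0.00850577 0.00554997] 0.01015628929039838 33.124218860323936
fit [0.0085998  0.00508497] 0.009990665511155274 [ 3.49278558e-04 -1.63596360e-04 -2.79102349e-04 -5.21169764e-05
  3.12116268e-04]
row [ 3.051e-01 -3.000e-04  3.000e-04] [-0.0199 -0.0647  0.173 ] deg 17.5
row [-2.8365e+00 -5.0000e-04 -4.0000e-04] [-0.0199 -0.0647  0.173 ] deg 162.5
```

```bash
python3 -m pendant '0.305 0 0 -0.02 -0.065 0.173 0.06;0.305 0 0 -0.02 -0.065 0.173 0.06;0.305 0 0 -0.02 -0.065 0.173 0.06;0.305 0 0 -0.02 -0.065 0.173 0.06;0.305 0 0 -0.02 -0.065 0.173 0.06;0.305 0 0 -0.02 -0.065 0.173 0.06;0.305 0 0 -0.02 -0.065 0.173 0.06' && python3 - <<'E'
from h import *
s=sense()
w=grab_frame("wrist");cv2.imwrite("pics/w3.png",w)
for n,P in(("drift",[.5215,-.0957,.122]),("bolt",[.51,-.185,.096])):print(n,proj("wrist",np.array(P),s))
goal([.5215,-.0957,.152],-7.4,s)
E
```

```text
time: 3.0
tool_pos: [0.5211, -0.0942, 0.2601]
ee_rot: [-143.0, 89.9, 119.7]
ft_force: [-0.7, 1.5, 0.6]
opening: 0.0603
drift [326.18895716 270.47551948]
bolt [326.17898182 366.11824738]
row [ 0.0015 -0.0008  0.0006] [0.1081 0.0007 0.0015] deg 0.1
row [-3.1401e+00 -1.0000e-03 -1.3000e-03] [0.1081 0.0007 0.0015] deg 179.9
```

View pics/w3.png

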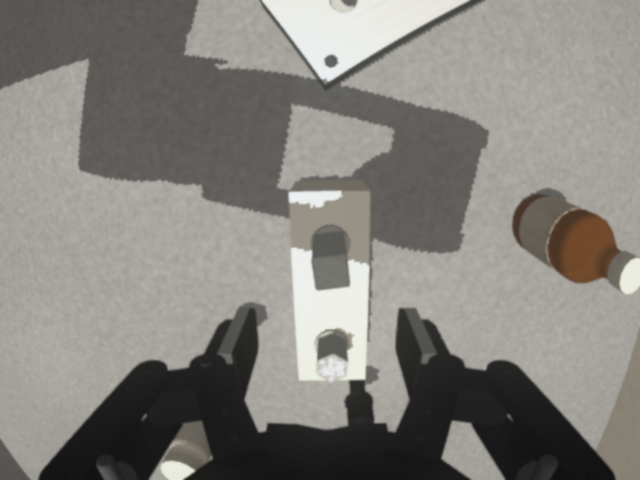

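Wrist view: drift handle top around (331,274), the bolt head at (332,365), both about 5 px right of what I predicted.

```bash
python3 - <<'E'
import cv2
w=cv2.imread("pics/w3.png")[215:390,280:385]
cv2.imwrite("pics/w3c.png",cv2.resize(w[:90],None,fx=6,fy=6,interpolation=cv2.INTER_CUBIC))
E
```

```text
(no output)
```

View pics/w3c.png

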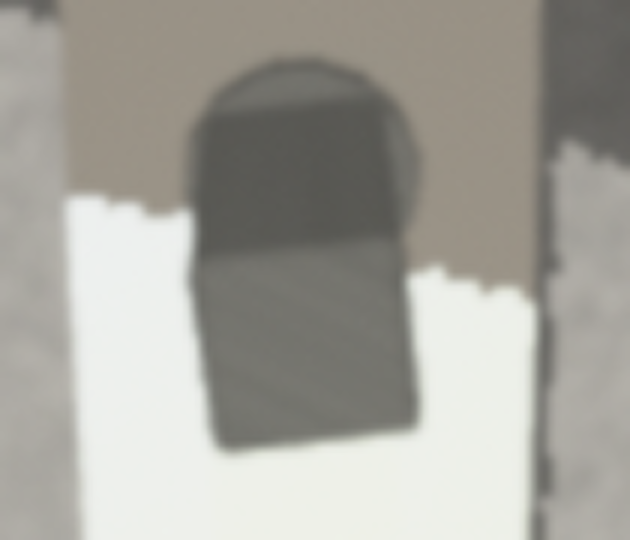

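Crop: top-face corners (192,258), (400,238), (420,428), (222,448). The handle is turned a few degrees relative to the jaws.

```bash
python3 - <<'E'
from h import *
s=sense()
Q=np.array([onz("wrist",280+u/6,215+v/6,.122,s)[:2] for u,v in((192,258),(400,238),(420,428),(222,448))])
c=Q.mean(0);print(c,[np.linalg.norm(Q[i]-Q[i-1]) for i in range(4)])
a=[np.degrees(np.arctan2(*(Q[j]-Q[i])[::-1])) for i,j in((0,1),(3,2),(0,3),(1,2))];print("edge angles",a)
print("collar x",onz("wrist",280+304/6,215+175/6,.066,s))
yaw=np.mean([a[0],a[1],a[2]+90,a[3]+90]);print(yaw)
goal([*c,.152],yaw,s)
print("bolt",onz("wrist",332,366,.096,s))
E
```

```text
[ 0.52451756 -0.09724987] [np.float64(0.020906329203469232), np.float64(0.020730323432372345), np.float64(0.020739685257666358), np.float64(0.020395827293375947)]
edge angles [np.float64(-1.4219619191246817), np.float64(-0.9764560599899339), np.float64(-89.58164693976511), np.float64(-90.49292578197863)]
collar x [ 0.5246211  -0.09708269  0.066     ]
-0.6182476752145876
row [-0.1163 -0.0008  0.0007] [0.108  0.0038 0.0028] deg 6.7
row [3.0253e+00 1.1000e-03 1.2000e-03] [0.108  0.0038 0.0028] deg 173.3
bolt [ 0.51454686 -0.18531879  0.096     ]
```

```bash
python3 -m pendant '-0.116 0 0 0.01 0.0035 0.0027 0.06;-0.116 0 0 0.05 0.0035 0.0027 0.06;-0.116 0 0 0.08 0.0035 0.0027 0.06;-0.116 0 0 0.108 0.0035 0.0027 0.06;-0.116 0 0 0.108 0.0035 0.0027 0.06;-0.116 0 0 0.108 0.0035 0.0027 0.0;-0.116 0 0 0.108 0.0035 0.0027 0.0;-0.116 0 0 0.108 0.0035 0.0027 0.0;-0.116 0 0 0.108 0.0035 0.0027 0.0;-0.116 0 0 0.108 0.0035 0.0027 0.0;-0.116 0 0 0.108 0.0035 0.0027 0.0' && python3 -c "
from h import *
s=sense();print(s['ft_force'],s['ft_torque'],s['tool_pos'],s['joint_pos'][5]);grab_frame('wrist');goal([s['tool_pos'][0],s['tool_pos'][1],.235],0)"
```

```text
time: 4.15
tool_pos: [0.5249, -0.0971, 0.1536]
ee_rot: [107.0, 89.9, 16.4]
ft_force: [-2.2, 1.8, 6.8]
opening: 0.0215
[-2.23467457  1.84518446  6.75423482] [0.35111581 0.21929032 0.01614107] [ 0.52494455 -0.09712589  0.1536024 ] -17.335025319080593
row [-0.0114 -0.0006 -0.0018] [-0.0814  0.0002 -0.    ] deg 0.7
row [ 3.1302e+00 -2.9000e-03  9.0000e-04] [-0.0814  0.0002 -0.    ] deg 179.3
```

```bash
python3 -m pendant '0 0 0 -0.03 0 0 0;0 0 0 -0.07 0 0 0;0 0 0 -0.092 0 0 0;0 0 0 -0.092 0 0 0;0 0 0 -0.092 0 0 0' && python3 -c "
from h import *
s=sense();print(s['ft_force'],s['ft_torque']);grab_frame('wrist');goal([.5622,.0898,.2026],0)"
```

```text
time: 4.7
tool_pos: [0.5246, -0.0972, 0.2458]
ee_rot: [95.6, 89.8, 4.9]
ft_force: [-0.2, 0.0, -2.6]
opening: 0.0215
[-0.17937065  0.02936862 -2.55756719] [0.07254219 0.02426139 0.03765812]
row [-0.0115 -0.001  -0.0005] [ 0.0423  0.0361 -0.1872] deg 0.7
row [ 3.1301e+00 -9.0000e-04  1.5000e-03] [ 0.0423  0.0361 -0.1872] deg 179.3
```

```bash
python3 -m pendant '-0.01 0 0 0 0.009 -0.045 0;-0.01 0 0 0 0.018 -0.09 0;-0.01 0 0 0 0.027 -0.135 0;-0.01 0 0 0 0.036 -0.187 0;-0.01 0 0 0 0.036 -0.187 0;-0.01 0 0 0.025 0.036 -0.187 0;-0.01 0 0 0.042 0.036 -0.187 0;-0.01 0 0 0.042 0.036 -0.187 0;-0.01 0 0 0.042 0.036 -0.187 0;-0.01 0 0 0.042 0.036 -0.187 0' && python3 -c "
from h import *
s=sense();print(s['ft_force'],s['ft_torque'],s['tool_pos'])
w=grab_frame('wrist');cv2.imwrite('pics/w4f.png',w)
x,y,z=s['tool_pos'];print('tip',proj('wrist',np.array([x,y,z-.1436]),s),'hole',proj('wrist',np.array([.5579,.0872,.051]),s))
u=proj('wrist',np.array([.5579,.0872,.051]),s).astype(int);x0,y0=u[0]-65,min(u[1]-55,480-100);print(x0,y0)
cv2.imwrite('pics/w4.png',cv2.resize(w[y0:y0+100,x0:x0+130],None,fx=6,fy=6,interpolation=cv2.INTER_CUBIC))
goal([.5622,.0898,.2],0,s)"
```

```text
time: 5.75
tool_pos: [0.5625, 0.0892, 0.2033]
ee_rot: [130.2, 89.9, 40.1]
ft_force: [0.6, -0.1, -2.7]
opening: 0.0211
[ 0.63007937 -0.10070957 -2.74248703] [ 0.03897576  0.02425744 -0.01057365] [0.56249281 0.08924679 0.20328874]
tip [324.7050488  264.88304278] hole [317.58323737 263.06985416]
252 208
row [-0.002  -0.0009 -0.0011] [ 0.0033 -0.0003 -0.0005] deg 0.1
row [ 3.1396e+00 -1.7000e-03  1.4000e-03] [ 0.0033 -0.0003 -0.0005] deg 179.9
```

View pics/w4.png

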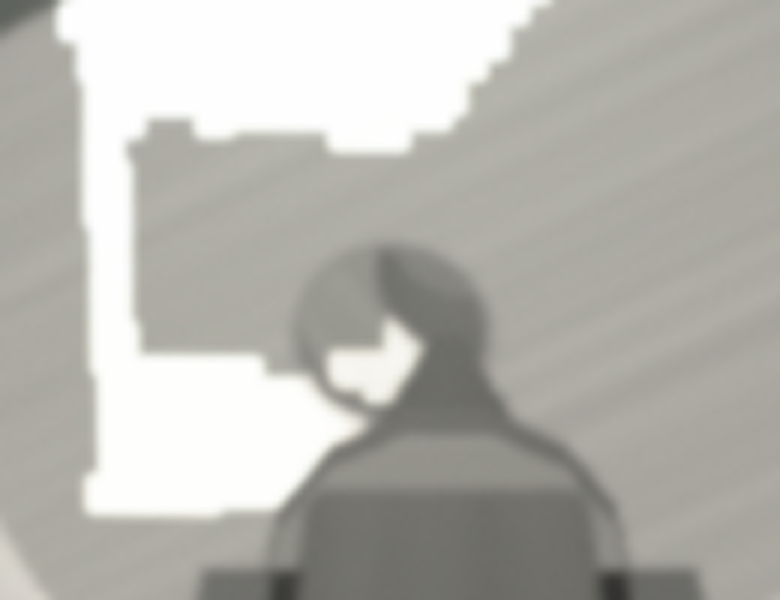

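The tip (about crop (445,340)) lies over the right part of the hole (centre (392,330)), at the nut's crescent, so I'm descending slowly.

```bash
python3 -m pendant '0 0 0 0.005 -0.0003 -0.0005 0;0 0 0 0.009 -0.0003 -0.0005 0;0 0 0 0.011 -0.0003 -0.0005 0;0 0 0 0.013 -0.0003 -0.0005 0;0 0 0 0.015 -0.0003 -0.0005 0;0 0 0 0.015 -0.0003 -0.0005 0' && python3 -m pendant '0 0 0 0.001 0 0 0;0 0 0 0.002 0 0 0;0 0 0 0.003 0 0 0;0 0 0 0.003 0 0 0'
```

```text
time: 6.4
tool_pos: [0.5622, 0.0898, 0.1883]
ee_rot: [129.3, 89.9, 39.2]
ft_force: [-0.9, -0.9, -3.4]
opening: 0.0216
time: 6.8
tool_pos: [0.5621, 0.0898, 0.1851]
ee_rot: [135.8, 89.9, 45.7]
ft_force: [0.4, -0.3, -1.9]
opening: 0.0218
```

```bash
python3 -m pendant '0 0 0 0.003 -0.0004 0.0002 0;0 0 0 0.006 -0.0007 0.0004 0;0 0 0 0.006 -0.0007 0.0004 0' && python3 -m pendant '0 0 0 0.002 -0.0003 0.0002 0;0 0 0 0.004 -0.0005 0.0003 0;0 0 0 0.004 -0.0005 0.0003 0' && python3 -m pendant '0 0 0 0.002 -0.0003 0.0002 0;0 0 0 0.004 -0.0005 0.0003 0;0 0 0 0.004 -0.0005 0.0003 0'
```

```text
time: 7.1
tool_pos: [0.561, 0.0894, 0.1786]
ee_rot: [-177.8, 89.9, 92.1]
ft_force: [-0.1, 0.4, -2.4]
opening: 0.0213
time: 7.4
tool_pos: [0.5607, 0.0891, 0.1744]
ee_rot: [161.0, 89.9, 70.8]
ft_force: [0.7, -0.5, -3.4]
opening: 0.0216
time: 7.7
tool_pos: [0.5603, 0.0889, 0.1706]
ee_rot: [142.5, 89.9, 52.4]
ft_force: [-0.0, -0.4, 0.3]
opening: 0.0212
```

```bash
python3 -m pendant '0 0 0 0.002 -0.0003 0.0002 0;0 0 0 0.004 -0.0006 0.0003 0;0 0 0 0.004 -0.0006 0.0003 0' && python3 -m pendant '0 0 0 0.002 -0.0003 0.0002 0;0 0 0 0.004 -0.0006 0.0003 0;0 0 0 0.004 -0.0006 0.0003 0'
```

```text
time: 8.0
tool_pos: [0.5596, 0.0886, 0.1667]
ee_rot: [142.4, 89.9, 52.3]
ft_force: [-0.7, -0.2, 2.2]
opening: 0.021
time: 8.3
tool_pos: [0.559, 0.0883, 0.1627]
ee_rot: [143.9, 89.9, 53.8]
ft_force: [-2.0, 0.8, 3.5]
opening: 0.0215
```

```bash
python3 -m pendant '0 0 0 0.002 -0.0003 0.0002 0;0 0 0 0.004 -0.0006 0.0004 0;0 0 0 0.004 -0.0006 0.0004 0' && python3 -m pendant '0 0 0 0.002 -0.0003 0.0002 0;0 0 0 0.003 -0.0005 0.0005 0;0 0 0 0.003 -0.0005 0.0005 0'
```

```text
time: 8.6
tool_pos: [0.5583, 0.0879, 0.1587]
ee_rot: [149.5, 89.9, 59.4]
ft_force: [-0.9, 0.4, 1.7]
opening: 0.0212
time: 8.9
tool_pos: [0.5578, 0.0876, 0.1556]
ee_rot: [155.7, 89.9, 65.6]
ft_force: [-0.9, 1.3, 2.3]
opening: 0.0213
```

```bash
python3 -m pendant '0 0 0 0.002 0 0.0002 0;0 0 0 0.004 0 0.0003 0;0 0 0 0.004 0 0.0003 0' && python3 -m pendant '0 0 0 0.002 0 0 0;0 0 0 0.004 0 0 0;0 0 0 0.004 0 0 0'
```

```text
time: 9.2
tool_pos: [0.5576, 0.0875, 0.1512]
ee_rot: [170.0, 89.9, 79.8]
ft_force: [-0.2, 2.3, 1.1]
opening: 0.0212
time: 9.5
tool_pos: [0.5576, 0.0875, 0.1466]
ee_rot: [177.4, 89.9, 87.3]
ft_force: [0.0, 1.3, -1.7]
opening: 0.0215
```

Almost seated; now 1 mm steps with force watched.

```bash
python3 -m pendant '0 0 0 0.001 0 0 0;0 0 0 0.0018 0 0 0;0 0 0 0.0018 0 0 0' && python3 -m pendant '0 0 0 0.0006 0 0 0;0 0 0 0.0006 0 0 0'  && python3 -m pendant '0 0 0 0.0005 0 0 0;0 0 0 0.0005 0 0 0'
```

```text
time: 9.8
tool_pos: [0.5576, 0.0875, 0.1447]
ee_rot: [177.3, 89.9, 87.2]
ft_force: [-0.8, 2.6, -0.1]
opening: 0.0212
time: 10.0
tool_pos: [0.5576, 0.0875, 0.1447]
ee_rot: [172.1, 89.9, 82.0]
ft_force: [-2.6, 1.7, 7.1]
opening: 0.0216
time: 10.2
tool_pos: [0.5576, 0.0875, 0.1446]
ee_rot: [166.7, 89.9, 76.5]
ft_force: [-3.1, 1.8, 7.1]
opening: 0.021
```

```bash
python3 -m pendant '0 0 0 0.001 0 0 0;0 0 0 0.0013 0 0 0;0 0 0 0.0013 0 0 0' && python3 -m pendant '0 0 0 -0.01 0 0 0;0 0 0 -0.03 0 0 0;0 0 0 -0.06 0 0 0;0 0 0 -0.1 0 0 0;0 0 0 -0.101 0 0 0;0 0 0 -0.101 0 0 0'; python3 -c "
from h import *
s=sense();print(s['ft_force'],s['ft_torque'])
w=grab_frame('wrist');cv2.imwrite('pics/w5f.png',w)
u=proj('wrist',np.array([.5579,.0872,.051]),s).astype(int);x0,y0=u[0]-65,min(u[1]-55,480-100);print(u,x0,y0)
cv2.imwrite('pics/w5.png',cv2.resize(w[y0:y0+100,x0:x0+130],None,fx=6,fy=6,interpolation=cv2.INTER_CUBIC))
goal([.5248,-.0971,.245],-.6)"
```

```text
time: 10.5
tool_pos: [0.5576, 0.0875, 0.1446]
ee_rot: [153.7, 89.9, 63.6]
ft_force: [-5.0, 1.8, 13.4]
opening: 0.0213
time: 11.1
tool_pos: [0.558, 0.087, 0.2466]
ee_rot: [111.9, 89.8, 21.8]
ft_force: [0.3, -0.3, -3.1]
opening: 0.0212
[ 0.34428883 -0.33801001 -3.07061473] [ 0.02896369  0.03193511 -0.00427758]
[324 240] 259 185
row [ 0.0082 -0.0013 -0.0004] [-0.     -0.0318  0.1842] deg 0.5
row [-3.1333e+00  6.0000e-04 -2.1000e-03] [-0.     -0.0318  0.1842] deg 179.5
```

View pics/w5.png

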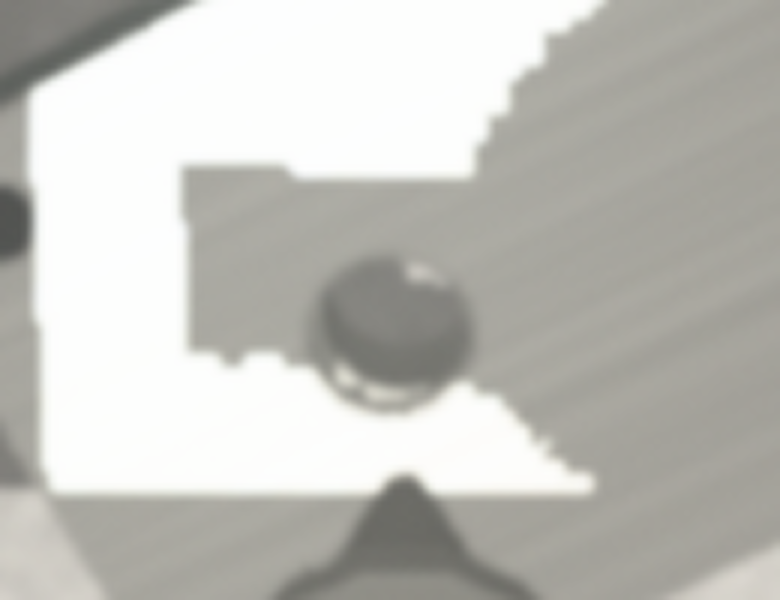

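The holes now line up (hole at crop (392,330), only a thin rim of the nut showing), so the drift goes back to the rack.

```bash
python3 -m pendant '0.008 0 0 0 -0.008 0.046 0;0.008 0 0 0 -0.016 0.092 0;0.008 0 0 0 -0.024 0.138 0;0.008 0 0 0 -0.032 0.184 0;0.008 0 0 0 -0.032 0.184 0;0.008 0 0 0 -0.032 0.184 0;0.008 0 0 0 -0.032 0.184 0' && python3 -c "
from h import *
goal([.5248,-.0971,.20],-.6)"
```

```text
time: 11.85
tool_pos: [0.5239, -0.096, 0.2438]
ee_rot: [-140.2, 89.8, 129.3]
ft_force: [-0.1, 0.2, -2.9]
opening: 0.0212
row [ 0.0003 -0.0026  0.0022] [0.0438 0.001  0.0012] deg 0.2
row [-3.1413 -0.0034 -0.004 ] [0.0438 0.001  0.0012] deg 180.0
```

```bash
python3 -m pendant '0 0 0 0.01 0.001 0.0012 0;0 -0.002 0.002 0.03 0.001 0.0012 0;0 -0.002 0.002 0.045 0.001 0.0012 0;0 -0.002 0.002 0.055 0.001 0.0012 0;0 -0.002 0.002 0.055 0.001 0.0012 0' && python3 -m pendant '0 0 0 0.01 0 0 0;0 0 0 0.02 0 0 0;0 0 0 0.03 0 0 0;0 0 0 0.03 0 0 0'
```

```text
time: 12.35
tool_pos: [0.5237, -0.0959, 0.1869]
ee_rot: [-114.9, 89.8, 154.6]
ft_force: [0.6, 0.1, -2.3]
opening: 0.0213
time: 12.75
tool_pos: [0.5229, -0.0957, 0.1554]
ee_rot: [-110.6, 89.6, 158.9]
ft_force: [-0.4, 0.0, -1.5]
opening: 0.0212
```

```bash
python3 -m pendant '0 0 0 0.001 0 0 0;0 0 0 0.0016 0 0 0;0 0 0 0.0016 0 0 0' && python3 -m pendant '0 0 0 0.0007 0 0 0;0 0 0 0.0007 0 0 0'; python3 -c "
from h import *
s=sense();print(s['ft_force'],s['ft_torque'],s['tool_pos'],rot(s).round(4))"
```

```text
time: 13.05
tool_pos: [0.523, -0.0957, 0.154]
ee_rot: [-111.2, 89.7, 158.3]
ft_force: [0.4, -0.4, -2.2]
opening: 0.0213
time: 13.25
tool_pos: [0.5232, -0.0958, 0.1537]
ee_rot: [-111.8, 89.7, 157.7]
ft_force: [-0.4, 0.8, -0.5]
opening: 0.0212
[-0.40678988  0.75201111 -0.46838832] [0.00552549 0.0661941  0.0245901 ] [ 0.52319695 -0.09584327  0.153711  ] [[-0.0048  0.9999 -0.0089]
 [ 0.002  -0.0089 -1.    ]
 [-1.     -0.0048 -0.0019]]
```

```bash
python3 -m pendant '0 0 0 0 0 0 0.05;0 0 0 0 0 0 0.05;0 0 0 0 0 0 0.05;0 0 0 -0.01 0 0 0.05;0 0 0 -0.05 0 0 0.05;0 0 0 -0.09 0 0 0.05;0 0 0 -0.09 0 0 0.05' && python3 -c "
from h import *
goal([.5140,-.185,.235],-7)"
```

```text
time: 13.95
tool_pos: [0.5269, -0.097, 0.2496]
ee_rot: [76.9, 89.7, -13.6]
ft_force: [1.3, -0.7, 0.4]
opening: 0.05
row [ 0.1134  0.0009 -0.0054] [ 0.0146 -0.0122  0.0881] deg 6.5
row [-3.0281e+00  8.2000e-03  1.4000e-03] [ 0.0146 -0.0122  0.0881] deg 173.5
```

```bash
python3 -m pendant '0.113 0 -0.005 0 -0.006 0.044 0.05;0.113 0 -0.005 0.0146 -0.012 0.088 0.05;0.113 0 -0.005 0.0146 -0.012 0.088 0.05;0.113 0 -0.005 0.0146 -0.012 0.088 0.05;0.113 0 -0.005 0.0146 -0.012 0.088 0.05' && python3 -c "
from h import *
s=sense();print(s['tool_pos'],s['ft_force'],rot(s).round(4))
w=grab_frame('wrist');cv2.imwrite('pics/w6f.png',w)
u=proj('wrist',np.array([.514,-.185,.096]),s).astype(int);x0,y0=u[0]-65,min(u[1]-70,480-100);print(u,x0,y0)
cv2.imwrite('pics/w6.png',cv2.resize(w[y0:y0+100,x0:x0+130],None,fx=6,fy=6,interpolation=cv2.INTER_CUBIC))"
```

```text
time: 14.45
tool_pos: [0.514, -0.1841, 0.2349]
ee_rot: [-56.9, 90.0, -153.9]
ft_force: [0.5, 0.6, 0.4]
opening: 0.0502
[ 0.51397196 -0.18409221  0.23492727] [0.50108001 0.56190011 0.37541927] [[-2.000e-04  9.926e-01 -1.214e-01]
 [-1.000e-04 -1.214e-01 -9.926e-01]
 [-1.000e+00 -2.000e-04  1.000e-04]]
[325 268] 260 198
```

View pics/w6.png

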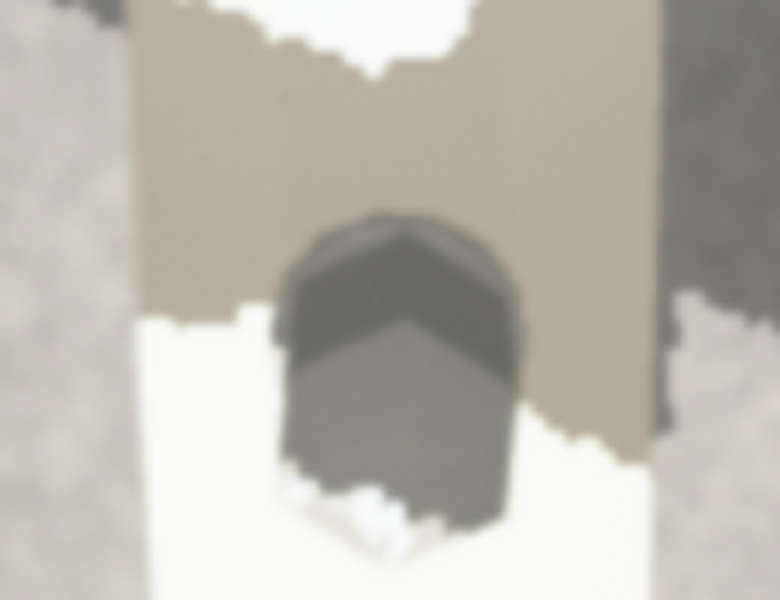

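Hex top-face corners in the crop: (407,318), (288,375), (278,485), (393,565), (505,518), (520,385).

```bash
python3 - <<'E'
from h import *
s=sense()
Q=np.array([onz("wrist",260+u/6,198+v/6,.096,s)[:2] for u,v in((407,318),(288,375),(278,485),(393,565),(505,518),(520,385))])
c=Q.mean(0);print(c,[np.linalg.norm(Q[i]-Q[i-3]) for i in range(3)])
a=[(np.degrees(np.arctan2(*(Q[i]-c)[::-1]))+30)%60-30 for i in range(6)];print(a)
# jaw dir = normal of flat: corner angle+30 mod 60, nearest -7
m=np.mean(a);y=min([m+30,m-30,m-90],key=lambda t:abs(t+7));print("yaw",y)
goal([*c,.142],y,s)
E
```

```text
[ 0.51464561 -0.18673817] [np.float64(0.02699974683805447), np.float64(0.02697136358309915), np.float64(0.026780034620309288)]
[np.float64(19.488091315253115), np.float64(19.810341326651866), np.float64(13.999743603861077), np.float64(20.691443839907237), np.float64(15.612421083289284), np.float64(20.06088352320115)]
yaw -11.72284588463938
row [ 0.0837  0.0003 -0.0001] [0.093  0.0008 0.0028] deg 4.8
row [-3.0579e+00  2.0000e-04  5.0000e-04] [0.093  0.0008 0.0028] deg 175.2
```

```bash
python3 -m pendant '0.084 0 0 0.01 0.0008 0.0028 0.05;0.084 0 0 0.05 0.0008 0.0028 0.05;0.084 0 0 0.08 0.0008 0.0028 0.05;0.084 0 0 0.095 0.0008 0.0028 0.05;0.084 0 0 0.095 0.0008 0.0028 0.05;0.084 0 0 0.095 0.0008 0.0028 0.0;0.084 0 0 0.095 0.0008 0.0028 0.0;0.084 0 0 0.095 0.0008 0.0028 0.0;0.084 0 0 0.095 0.0008 0.0028 0.0;0.084 0 0 0.095 0.0008 0.0028 0.0' && python3 -c "
from h import *
s=sense();print(s['ft_force'],s['ft_torque'],s['tool_pos'],rot(s).round(4))"; python3 -m pendant '0 0 0 -0.02 0 0 0;0 0 0 -0.06 0 0 0;0 0 0 -0.095 0 0 0;0 0 0 -0.095 0 0 0' ; python3 -c "
from h import *
s=sense();print(s['ft_force'],rot(s).round(4)); goal([.5577,.0875,.185],-10,s)"
```

```text
time: 15.5
tool_pos: [0.5155, -0.1869, 0.1414]
ee_rot: [80.3, 89.8, -21.4]
ft_force: [-0.6, 2.8, 7.8]
opening: 0.0229
[-0.63856434  2.76392876  7.82575676] [0.4201145  0.01634704 0.07853943] [ 0.51546509 -0.18685337  0.14137846] [[ 2.500e-03  9.790e-01 -2.037e-01]
 [-1.000e-03 -2.037e-01 -9.790e-01]
 [-1.000e+00  2.600e-03  4.000e-04]]
time: 15.9
tool_pos: [0.5179, -0.1882, 0.2415]
ee_rot: [75.6, 89.3, -26.1]
ft_force: [1.1, -1.0, -1.2]
opening: 0.0228
[ 1.14884789 -0.9953746  -1.15475864] [[ 0.0112  0.979  -0.2037]
 [-0.0055 -0.2037 -0.979 ]
 [-0.9999  0.0121  0.0031]]
row [-0.0306  0.0033 -0.012 ] [ 0.0554 -0.0179 -0.2782] deg 1.9
row [ 3.1109 -0.0187 -0.0051] [ 0.0554 -0.0179 -0.2782] deg 178.2
```

```bash
python3 -m pendant '0 0.003 -0.012 -0.028 0 0 0;-0.03 0.003 -0.012 -0.028 0 0 0;-0.03 0.003 -0.012 -0.028 -0.003 -0.046 0;-0.03 0.003 -0.012 -0.028 -0.006 -0.092 0;-0.03 0.003 -0.012 -0.028 -0.009 -0.138 0;-0.03 0.003 -0.012 -0.028 -0.012 -0.184 0;-0.03 0.003 -0.012 -0.028 -0.015 -0.23 0;-0.03 0.003 -0.012 -0.028 -0.018 -0.278 0;-0.03 0.003 -0.012 -0.028 -0.018 -0.278 0;-0.03 0.003 -0.012 -0.028 -0.018 -0.278 0;-0.03 0.003 -0.012 -0.028 -0.018 -0.278 0' && python3 -c "
from h import *
s=sense();print(s['ft_force'],rot(s).round(4)); goal([.5577,.0875,.185],-10,s)"
```

```text
time: 17.0
tool_pos: [0.556, 0.087, 0.2675]
ee_rot: [-46.8, 89.9, -146.9]
ft_force: [1.0, -0.6, -1.2]
opening: 0.0231
[ 1.0343569  -0.6011944  -1.16893644] [[-0.0015  0.9847 -0.1742]
 [-0.001  -0.1742 -0.9847]
 [-1.     -0.0013  0.0012]]
row [-0.0006  0.0012  0.0013] [ 0.0825  0.0017 -0.0009] deg 0.1
row [ 3.141e+00  2.100e-03 -1.900e-03] [ 0.0825  0.0017 -0.0009] deg 180.0
```

```bash
python3 -m pendant '0 0.001 0.001 0.03 0.0018 -0.0008 0;0 0.001 0.001 0.06 0.0018 -0.0008 0;0 0.001 0.001 0.085 0.0018 -0.0008 0;0 0.001 0.001 0.09 0.0018 -0.0008 0;0 0.001 0.001 0.09 0.0018 -0.0008 0;0 0.001 0.001 0.09 0.0018 -0.0008 0' && python3 -c "
from h import *
s=sense();print(s['ft_force'],rot(s).round(4)); goal([.5578,.0877,.17],-10,s)
w=grab_frame('wrist')
u=proj('wrist',np.array([.5579,.0872,.051]),s).astype(int);x0,y0=u[0]-65,min(u[1]-55,480-100);print(u,x0,y0)
cv2.imwrite('pics/w7.png',cv2.resize(w[y0:y0+100,x0:x0+130],None,fx=6,fy=6,interpolation=cv2.INTER_CUBIC))"
```

```text
time: 17.6
tool_pos: [0.5586, 0.0867, 0.1786]
ee_rot: [92.3, 89.9, -7.8]
ft_force: [-0.4, -0.5, -1.2]
opening: 0.0229
[-0.41427405 -0.45933191 -1.16949544] [[ 1.400e-03  9.845e-01 -1.752e-01]
 [-2.000e-04 -1.752e-01 -9.845e-01]
 [-1.000e+00  1.400e-03 -1.000e-04]]
row [-0.0016 -0.0001 -0.0014] [ 0.0086 -0.001  -0.0009] deg 0.1
row [ 3.14e+00 -2.20e-03  1.00e-04] [ 0.0086 -0.001  -0.0009] deg 179.9
[323 274] 258 219
```

View pics/w7.png

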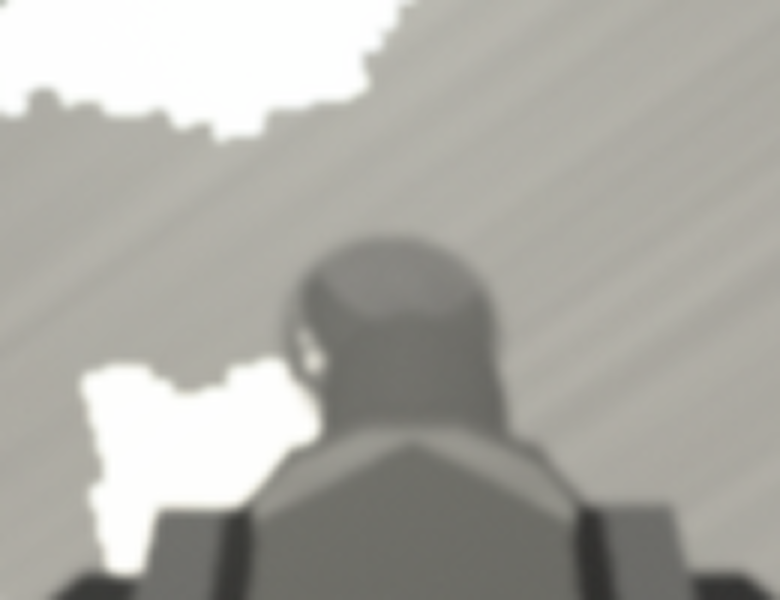

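Bolt shank centre (412) is right of the hole centre (391) by about 1.5 mm; I'll correct that and lower it with small steps.

```bash
python3 -m pendant '0 0 0 0 -0.0013 -0.0009 0;0 0 0 0.004 -0.0013 -0.0009 0;0 0 0 0.007 -0.0013 -0.0009 0;0 0 0 0.009 -0.0013 -0.0009 0;0 0 0 0.011 -0.0013 -0.0009 0;0 0 0 0.011 -0.0013 -0.0009 0' && python3 -m pendant '0 0 0 0.0015 0 0 0;0 0 0 0.003 0 0 0;0 0 0 0.003 0 0 0'
```

```text
time: 18.25
tool_pos: [0.5575, 0.088, 0.1675]
ee_rot: [92.8, 89.9, -7.3]
ft_force: [0.2, -0.1, -1.9]
opening: 0.0229
time: 18.55
tool_pos: [0.5574, 0.088, 0.1642]
ee_rot: [88.4, 89.9, -11.6]
ft_force: [-0.1, 0.3, -2.1]
opening: 0.0227
```

```bash
python3 -m pendant '0 0 0 0.0015 0 0 0;0 0 0 0.003 0 0 0;0 0 0 0.003 0 0 0' && python3 -m pendant '0 0 0 0.0015 0 0 0;0 0 0 0.003 0 0 0;0 0 0 0.003 0 0 0'
```

```text
time: 18.85
tool_pos: [0.5572, 0.088, 0.1609]
ee_rot: [77.1, 90.0, -22.9]
ft_force: [0.1, 0.3, -1.5]
opening: 0.0227
time: 19.15
tool_pos: [0.557, 0.088, 0.1577]
ee_rot: [23.4, 90.0, -76.6]
ft_force: [-1.0, 0.3, -0.7]
opening: 0.0231
```

```bash
python3 -m pendant '0 0 0 0.003 0.0003 0 0;0 0 0 0.006 0.0004 0 0;0 0 0 0.009 0.0004 0 0;0 0 0 0.009 0.0004 0 0' && python3 -m pendant '0 0 0 0.003 0 0 0;0 0 0 0.006 0.0002 0 0;0 0 0 0.009 0.0002 0 0;0 0 0 0.009 0.0002 0 0'
```

```text
time: 19.55
tool_pos: [0.5572, 0.088, 0.1482]
ee_rot: [-64.0, 90.0, -164.1]
ft_force: [0.1, 0.7, -1.6]
opening: 0.0227
time: 19.95
tool_pos: [0.5573, 0.0879, 0.1387]
ee_rot: [-72.0, 89.9, -172.1]
ft_force: [0.3, 0.1, -1.0]
opening: 0.0228
```

```bash
python3 -m pendant '0 0 0 0.002 0 0 0;0 0 0 0.004 0 0 0;0 0 0 0.005 0 0 0;0 0 0 0.005 0 0 0' && python3 -m pendant '0 0 0 0.001 0 0 0;0 0 0 0.0015 0 0 0;0 0 0 0.0015 0 0 0' && python3 -m pendant '0 0 0 0.001 0 0 0;0 0 0 0.001 0 0 0;0 0 0 0.001 0 0 0'
```

```text
time: 20.35
tool_pos: [0.5573, 0.0879, 0.1336]
ee_rot: [-73.6, 89.9, -173.7]
ft_force: [0.6, -0.6, -1.4]
opening: 0.023
time: 20.65
tool_pos: [0.5573, 0.0879, 0.1324]
ee_rot: [-71.2, 89.9, -171.3]
ft_force: [-1.5, -0.2, 3.0]
opening: 0.0232
time: 20.95
tool_pos: [0.5573, 0.0879, 0.1324]
ee_rot: [-60.3, 90.0, -160.3]
ft_force: [-3.4, -0.2, 9.0]
opening: 0.0231
```

```bash
python3 -m pendant '0 0 0 0 0 0 0.05;0 0 0 0 0 0 0.05;0 0 0 0 0 0 0.05;0 0 0 0 0 0 0.05;0 0 0 -0.02 0 0 0.05;0 0 0 -0.06 0 0 0.05;0 0 0 -0.1 0 0 0.05;0 0 0 -0.13 0 0 0.05;0 0 0 -0.13 0 0 0.05' ; python3 - <<'E'
from h import *
s=sense();print(s['ft_force'])
a=grab_frame("scene");b=grab_frame("side");w=grab_frame("wrist");cv2.imwrite("pics/w8full.png",w)
f=lambda i:cv2.resize(i,(400,300),interpolation=cv2.INTER_CUBIC)
u=proj('wrist',np.array([.5575,.0876,.07]),s).astype(int)
m=np.vstack([np.hstack([f(a[210:315,200:340]),f(b[165:300,270:450])]),np.hstack([f(a[200:275,300:400]),f(w[u[1]-60:u[1]+60,u[0]-80:u[0]+80])])])
cv2.imwrite("pics/fin.png",m)
for t in("drift","bolt"):
  for c in("scene","side","wrist"):print(t,c,[(np.round(r["point"],3),round(r["conf"],2)) for r in find_in(t,c)[:3]])
E
```

```text
time: 21.85
tool_pos: [0.56, 0.0881, 0.2669]
ee_rot: [100.9, 89.5, 0.8]
ft_force: [0.9, 0.4, -0.4]
opening: 0.05
[ 0.88372485  0.38175984 -0.37007084]
drift scene [(array([ 0.536, -0.099,  0.099]), 0.8), (array([0.634, 0.101, 0.054]), 0.72), (array([ 0.536, -0.158,  0.05 ]), 0.51)]
drift side [(array([ 0.512, -0.107,  0.098]), 0.98), (array([ 0.5  , -0.172,  0.061]), 0.37)]
drift wrist [(array([ 0.524, -0.083,  0.072]), 0.63)]
bolt scene [(array([ 0.536, -0.272,  0.06 ]), 0.76), (array([0.561, 0.082, 0.074]), 0.72), (array([ 0.432, -0.184,  0.055]), 0.7)]
bolt side [(array([0.554, 0.077, 0.075]), 0.79), (array([ 0.423, -0.19 ,  0.061]), 0.57), (array([ 0.522, -0.28 ,  0.062]), 0.56)]
bolt wrist [(array([0.557, 0.091, 0.087]), 0.92)]
```

View pics/fin.png

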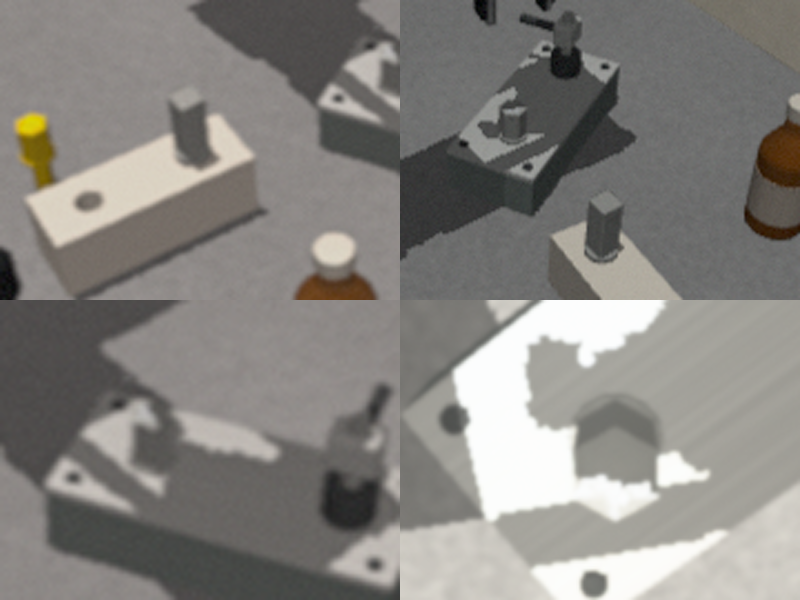

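The bolt stands flange-down on the plate and the drift stands upright in its rack hole. The look-alikes and the bottle are undisturbed. Handing in.

```bash
python3 -c "
from rig import *
print(close_job())"
```

```text
the job is handed in; nothing more can be done
None
```

The job is done and handed in at about 22 s of the 72 s limit. No verdict was reported.

- **Aligning the holes:** I found the nut block's hole offset about 10 mm (near 32° in world axes) from the wrist picture. I felt the drift's tip into it and worked it down until the collar sat on the plate, pressing with at most about 16 N by the readings taken after each short move. A picture afterwards showed the two holes lined up, with only a thin rim of the nut block still visible.
- **Drift back in the rack:** It went back into its own hole to within 0.1 mm of the height it was taken from, with its weight resting on the rack.
- **Bolt:** I pushed it in and it stopped exactly at the computed seating height with about 10 N of press, then released it.

**Last checks:** The scene, side and wrist pictures show the bolt upright with its flange on the plate, and the drift upright in the rack. The yellow look-alike, the bottle and part of the black look-alike appear undisturbed. The jar and the spanner were outside those last crops, but the arm's path kept clear of them.

**Disagreements:** The networks' points were up to about 14 mm off my own pixel measurements, so I relied on the pixels and the contact readings. The bolt first sat about 1.5 mm off the hole centre, and I corrected that before inserting it.

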